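# Find the bent lid on the slab by rocking it and put it in the reject tray

### The job

Three alike metal lids lie on the stone slab under the low wire shelf, and one of them is bent. Press down on an end of the lids, one after another, until you have made the bent one visibly rock on the slab; then lift that lid by its handle and set it down, not drop it, lying level handle up in the middle of the open tray and let go. Leave the other two lids lying where they are on the slab, and do not push around the bowl, the jar or the grinder.

Things in the scene. Friction and masses are not known exactly. Their poses are not given: they have to be found in the camera images.
- lid_a: Rectangular steel lid, 125 mm long (its x, roughly front to back) x 90 mm wide (y), 5 mm thick, handle up. Origin: centre of the underside; z up. Handle: wooden bar along x over the centre, 56 mm long, 18 mm wide (y; grip across this), its underside 25 mm and top 43 mm above the lid's underside, on two thin posts at x = +-20 mm. All three lids are alike but for the bend.
- lid_b: Lid like lid_a. Any of the three may be the bent one, and which lies where differs. Untouched, all lie level. The bent lid's middle 36 mm (along x) is flat and both ends rise by 6 degrees from there (4.7 mm off the slab at the end).
- lid_c: Lid like lid_a. A push of 4 to 8 N down on the sheet near an end (40 mm or more from the centre along x) tips the bent lid about its y axis by 6 degrees (0.1 rad) until that end meets the slab; let go, it falls back level. The two sound lids are flat and do not tip. Sound lids weigh 0.28 to 0.32 kg, the bent one 0.39 to 0.45 kg.
- slab: Fixed pale stone slab on the bench, 190 (x) x 360 (y) x 30 mm; origin centre of the underside, so its level top is 30 mm above it. The three lids lie side by side along its y, about 120 mm apart.
- shelf_edge (a point): Middle of the lower front edge of the fixed black wire shelf over the slab: underside 310 mm above the bench, front 36 mm high, 660 mm wide (y), reaching 200 mm back (its x, away from the robot), posts at the rear. The edge is some 50 mm nearer the robot than the lids' centres: handles lie beneath the shelf, so the tool must lean in from the robot's side.
- tray: Open grey plastic tray, fixed on the bench, 180 x 180 x 30 mm outside, 5 mm walls and floor; origin centre of the underside, x and y along its sides, z up. It stands to the left or right in front of the slab.
- bowl: White round bowl, 140 mm wide at the rim, 70 mm high, loose on the bench on the side opposite the tray; origin centre of the underside.
- jar: Glass jar, 80 mm diameter, 130 mm high, loose on the bench to the left of the slab; origin centre of the underside.
- grinder: Silver upright coffee grinder, 86 mm diameter, 170 mm high, loose on the bench to the right of the slab; origin centre of the underside.
Mind the look-alikes: they are no part of the job. What is shaped like the lid_b but turquoise is not meant.

How it is judged:
On the way, in this order (a step that is already met when the one before it is completed fails the run):
1. the bent lid (the only one that can tip so) is pressed down at an end so that it tips on the slab (((angle between lid_a's own z axis and vertical above 0.06 rad and contact force between the fingers and lid_a above 1 N and contact force between lid_a and slab above 5.2 N) or (angle between lid_b's own z axis and vertical above 0.06 rad and contact force between the fingers and lid_b above 1 N and contact force between lid_b and slab above 5.2 N) or (angle between lid_c's own z axis and vertical above 0.06 rad and contact force between the fingers and lid_c above 1 N and contact force between lid_c and slab above 5.2 N))), for 0.2 s.
2. a lid, still held, touches down on the tray's floor (((x of lid_a in the frame of tray between -0.035 and 0.035 m and y of lid_a in the frame of tray between -0.045 and 0.045 m and z of lid_a in the frame of tray below 0.014 m and contact force between the fingers and lid_a above 0.5 N and contact force between lid_a and tray above 0.2 N) or (x of lid_b in the frame of tray between -0.035 and 0.035 m and y of lid_b in the frame of tray between -0.045 and 0.045 m and z of lid_b in the frame of tray below 0.014 m and contact force between the fingers and lid_b above 0.5 N and contact force between lid_b and tray above 0.2 N) or (x of lid_c in the frame of tray between -0.035 and 0.035 m and y of lid_c in the frame of tray between -0.045 and 0.045 m and z of lid_c in the frame of tray below 0.014 m and contact force between the fingers and lid_c above 0.5 N and contact force between lid_c and tray above 0.2 N))), for 0.05 s.
At the end, for the whole second after the job is handed in: The bent lid (the only one whose weight on the tray is over 3.45 N) rests level within 0.06 rad on the tray floor, its centre within 35 mm (tray x) and 45 mm (tray y) of the tray centre; the two sound lids lie level on the slab within 40 mm of where they began (((x of lid_a in the frame of tray between -0.035 and 0.035 m and y of lid_a in the frame of tray between -0.045 and 0.045 m and z of lid_a in the frame of tray below 0.012 m and angle between lid_a's own z axis and vertical below 0.06 rad and linear speed of lid_a below 0.02 m/s and contact force between lid_a and tray above 3.45 N and distance of each of lid_b, lid_c from where it was at the start of the episode below 0.04 m and angle between each of lid_b, lid_c's own z axis and vertical below 0.05 rad and contact force between each of lid_b, lid_c and slab above 0.5 N) or (x of lid_b in the frame of tray between -0.035 and 0.035 m and y of lid_b in the frame of tray between -0.045 and 0.045 m and z of lid_b in the frame of tray below 0.012 m and angle between lid_b's own z axis and vertical below 0.06 rad and linear speed of lid_b below 0.02 m/s and contact force between lid_b and tray above 3.45 N and distance of each of lid_a, lid_c from where it was at the start of the episode below 0.04 m and angle between each of lid_a, lid_c's own z axis and vertical below 0.05 rad and contact force between each of lid_a, lid_c and slab above 0.5 N) or (x of lid_c in the frame of tray between -0.035 and 0.035 m and y of lid_c in the frame of tray between -0.045 and 0.045 m and z of lid_c in the frame of tray below 0.012 m and angle between lid_c's own z axis and vertical below 0.06 rad and linear speed of lid_c below 0.02 m/s and contact force between lid_c and tray above 3.45 N and distance of each of lid_a, lid_b from where it was at the start of the episode below 0.04 m and angle between each of lid_a, lid_b's own z axis and vertical below 0.05 rad and contact force between each of lid_a, lid_b and slab above 0.5 N))); the robot touches nothing.
It fails at once if the bowl is pushed more than 30 mm or tipped (distance of bowl from where it was at the start of the episode above 0.03 m or angle between bowl's own z axis and vertical above 0.3 rad).
It fails at once if the jar is pushed more than 30 mm or tipped (distance of jar from where it was at the start of the episode above 0.03 m or angle between jar's own z axis and vertical above 0.3 rad).
It fails at once if the grinder is pushed more than 30 mm or tipped (distance of grinder from where it was at the start of the episode above 0.03 m or angle between grinder's own z axis and vertical above 0.3 rad).
It also fails if it takes over 61 s, if anything falls off the work surface, if the arm or the gripper's body presses on something with over 40 N, if the wrist force passes 120 N, or if a joint passes its speed limit or range.

### The arm

A 7-joint arm with a two-finger parallel gripper is mounted at the origin on the work surface. World frame = base frame: x ahead of the robot, y to its left, z up, the work surface at z = 0. Lengths are in m, angles in rad, forces in N, time in s.
With the tool pointing down it reaches from about 0.425 to 0.875 m from the base axis. Payload 4.7 kg.
Tool frame: the origin (TCP) lies on the centre line of the jaws, within the pads' length; the fingertips stand arm.tcp_to_tips ahead of it and the grasp point (between the pads) lies 8 mm behind it (arm.tcp_to_tips is the distance from the TCP to the fingertips, in m); z points along the fingers, y is the line along which they close (so a half turn about z gives the same grasp; the last joint's range is limited). The gripper opens to 85 mm and grips with 20 to 120 N. Pads are 22 mm wide; open, the fingers measure 114 mm over their backs; the gripper's body (76 mm by 85 mm) begins 54 mm behind the grasp point. The pads swing forward as they close: fully open they stand 13 mm farther back than shut.
Start: joints at [-1.262, 0.321, -0.07, 1.45, 0.023, 1.371, -0.057], TCP at [0.189, 0.622, 0.242] pointing down, gripper open.
Joint ranges: [-2.86, 2.86], [-0.3, 2.09], [-1.38, 1.24], [0.06, 2.45], [-1.56, 4.7], [0.09, 2.05], [-2.69, 2.69]. Speed limits (rad/s): [2.57, 2.57, 3.14, 3.14, 3.14, 3.14, 3.14].

### API

Orientations are given as a unit quaternion [x, y, z, w].
In Python, from workcell import arm, kin, eyes gives the robot as it stands. The module is installed in compiled form; this text tells all that it offers. Calls block until the motion is done:
- arm.goto(position, orientation): joint-space move of the TCP to a pose.
- arm.movel(position, rotation=None, max_speed=0.15, guard=None): straight line of the TCP; rotation=None keeps the orientation; max_speed is the mean speed in m/s. With guard (N) it stops when the force on the tool has changed by that much, and returns True; else False.
- arm.set_joints(angles): joint-space move.
- arm.release() and arm.close_gripper(grip_force=None): open the fingers fully, or close them until they stop; grip_force is the grip in N (None keeps the last).
- arm.sleep(seconds).
- kin.ik(position, orientation): joint angles nearest the present ones, or None.
- arm.observe(): the state.
- eyes.read_camera(name): name is "side" or "top"; returns a dict with "color" (384x512x3 uint8, red, green, blue), "intrinsics" (3x3 intrinsics, pixels), "rvec" (rotation vector, rad) and "tvec" (3), from world to camera coordinates, as OpenCV has them. Camera axes: x right, y down, z forward; pixel columns grow to the right and rows downward; lengths in m; the calibration is good to about 2 mm. A picture is of the moment at which its call begins. There is no depth.
A pose or a line that the arm cannot do raises arm.IKError and nothing moves.
- arm.hand_in(): hands the job in; it is judged then, once.
Trained networks look in a picture, given as the dict that the camera call returned (one of the last four; its "shot" number tells which), for a name from the list of things; names that differ only in an ending like _2 or _b are one class to them, and where a whole thing is asked for, a point or a joint stands for the part that bears it (a point fixed in the world has none). Each returns a list of dicts, best first, with "confidence" (0 to 1); they miss things now and then, are a little off and sometimes report something else, mostly with a low value. They report only what shows in the picture. A call takes as long as a camera call. They do not tell look-alikes from the thing itself.
- eyes.boxes_of(thing, picture): "location" ([row, column] in pixels, amid what is visible of it).
- eyes.trace(thing, picture): "region" (384x512 bool, what is visible of it) and "location" ([row, column] in pixels, amid what is visible of it).
The state is a dict: "clock": time; "qpos": joint angles; "dq": joint speeds; "effort": joint torques, N m; "eef_pos": TCP position; "ee_rot": TCP orientation; "wrist_force": force on the tool from outside, world axes, zero at the start; "moment": the same for the moment, N m; "grip_width": opening from 0.0 (shut) to 1.0 (fully open); "grasp_force": force on a finger pad.
Only numpy, scipy, OpenCV 4.12 (cv2) and the standard library are available. Lean on these libraries where they do the work, as an engineer would, in place of code of your own. Each camera call takes 0.05 s, during which the arm holds its last target. There are 200 camera calls.

## Working session

There is one attempt and no reset: what is moved stays moved. The work goes in short steps, each a Python script; the robot and the scene stay as the last script left them, time stands still between calls to the robot, and variables do not carry over. Pictures are saved under pics/ and viewed, at most 10 in all, crops included, and the job is handed in when it is done.

```bash
mkdir -p pics; cat > h.py <<'E'
import numpy as np, cv2
from workcell import arm, kin, eyes
from scipy.spatial.transform import Rotation as R
def ray(p,rc):
    Rm=cv2.Rodrigues(np.array(p["rvec"],float))[0]; t=np.array(p["tvec"],float).ravel()
    d=Rm.T@np.linalg.inv(np.array(p["intrinsics"]))@np.array([rc[1],rc[0],1.]); return -Rm.T@t,d
def onplane(p,rc,z):
    c,d=ray(p,rc); return c+d*(z-c[2])/d[2]
def proj(p,X):
    return cv2.projectPoints(np.array(X,float).reshape(-1,3),np.array(p["rvec"],float),np.array(p["tvec"],float),np.array(p["intrinsics"],float),None)[0].reshape(-1,2)[:,::-1]
E
python3 - <<'E'
from h import *
ps={}
for n in("side","top"):
    p=eyes.read_camera(n); ps[n]=p
    print(n,"cam",ray(p,[0,0])[0].round(3))
    for t,z in(("lid_a",.05),("slab",.03),("tray",.0),("bowl",.04),("jar",.06),("grinder",.08)):
        for d in eyes.boxes_of(t,p): print(t,round(d["confidence"],2),np.round(d["location"]),onplane(p,d["location"],z).round(3))
im=np.hstack([ps["side"]["color"],ps["top"]["color"]])
cv2.imwrite("pics/s.png",cv2.resize(ps["side"]["color"][:,:,::-1],(800,600),interpolation=cv2.INTER_CUBIC));cv2.imwrite("pics/t.png",cv2.resize(ps["top"]["color"][:,:,::-1],(800,600),interpolation=cv2.INTER_CUBIC))
print(arm.tcp_to_tips, arm.observe())
E
```

```text
side cam [ 0.224 -0.888  0.929]
lid_a 0.88 [224. 204.] [0.347 0.085 0.05 ]
lid_a 0.77 [256. 234.] [ 0.409 -0.094  0.05 ]
lid_a 0.75 [244. 303.] [ 0.638 -0.111  0.05 ]
lid_a 0.67 [222. 290.] [0.638 0.001 0.05 ]
lid_a 0.62 [202. 276.] [0.629 0.122 0.05 ]
lid_a 0.3 [318. 356.] [ 0.659 -0.411  0.05 ]
slab 0.89 [235. 288.] [ 0.613 -0.039  0.03 ]
tray 0.82 [336. 270.] [ 0.433 -0.361  0.   ]
bowl 0.95 [174. 210.] [0.438 0.39  0.04 ]
jar 0.92 [156. 256.] [0.648 0.43  0.06 ]
jar 0.2 [174. 210.] [0.429 0.358 0.06 ]
grinder 0.69 [319. 356.] [ 0.646 -0.429  0.08 ]
top cam [0.354 0.018 1.271]
lid_a 0.94 [168. 286.] [ 0.635 -0.096  0.05 ]
lid_a 0.9 [169. 254.] [0.628 0.019 0.05 ]
lid_a 0.84 [232. 267.] [ 0.408 -0.033  0.05 ]
lid_a 0.79 [172. 218.] [0.614 0.145 0.05 ]
lid_a 0.65 [252. 219.] [0.334 0.131 0.05 ]
slab 0.77 [186. 249.] [0.571 0.032 0.03 ]
tray 0.79 [228. 355.] [ 0.431 -0.353  0.   ]
bowl 0.9 [218. 149.] [0.447 0.381 0.04 ]
bowl 0.55 [157. 137.] [0.663 0.439 0.04 ]
jar 0.87 [159. 135.] [0.65  0.439 0.06 ]
grinder 0.91 [172. 384.] [ 0.626 -0.435  0.08 ]
grinder 0.3 [168. 251.] [0.627 0.029 0.08 ]
0.011 {'clock': 0.7, 'qpos': array([-1.26188513,  0.3209556 , -0.07013035,  1.45047903,  0.02258527,
        1.37080579, -0.05688023]), 'dq': array([ 5.98865085e-05, -9.32497002e-04,  1.37510067e-05,  7.96715852e-04,
        1.23732780e-03, -2.02820513e-04, -7.61526554e-04]), 'effort': array([-3.59502010e-04, -4.93235850e+01, -3.81057719e-01, -3.14518583e+01,
        1.35968727e-02,  1.17760097e-03,  5.08154380e-05]), 'eef_pos': array([0.18887098, 0.62198109, 0.24238816]), 'ee_rot': array([1.46840615e-01, 9.89160163e-01, 6.73672695e-05, 2.00259848e-05]), 'wrist_force': array([-0.19962674, -0.28974091,  0.02581186]), 'moment': array([ 0.02704055, -0.03214103, -0.00892105]), 'grasp_force': 0.0, 'grip_width': 0.9981154673932945}
```

View pics/s.png

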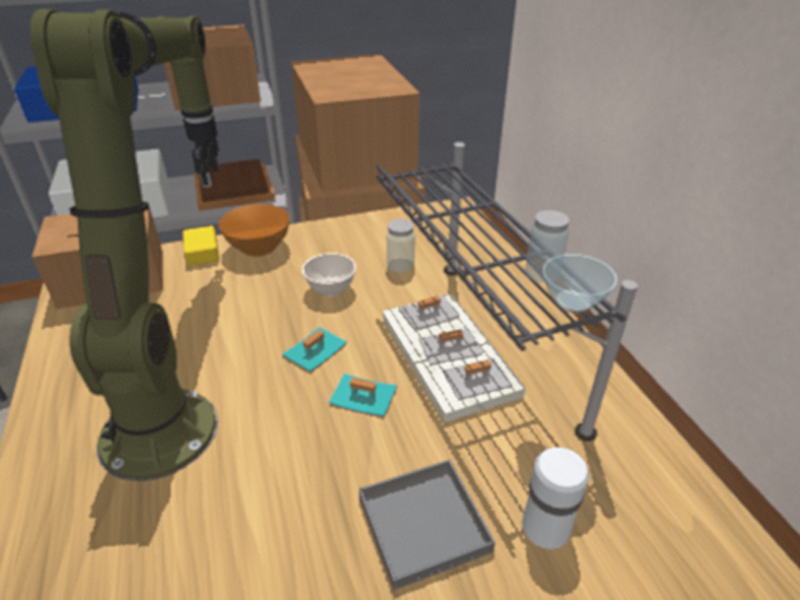

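View pics/t.png

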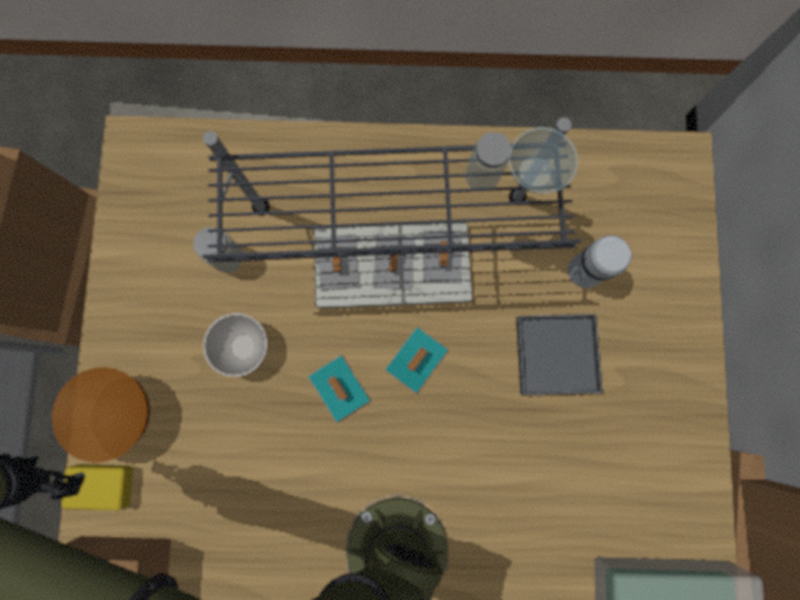

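The targets are the three grey lids on the slab, in the side view at (row,col 512-scale) about (202,276), (222,290) and (244,303). The look-alikes are turquoise lids on the bench at (224,204) and (256,234), which I rule out. The 0.3 hit at (318,356) is the grinder. Next I measure the handles, slab, tray and shelf edge.

```bash
python3 - <<'E'
from h import *
for n in("side","top"):
    p=eyes.read_camera(n); im=p["color"]; hsv=cv2.cvtColor(im,cv2.COLOR_RGB2HSV)
    for d in eyes.trace("lid_a",p):
        c=onplane(p,d["location"],.05)
        if c[0]<.5 or abs(c[1])>.25: continue
        m=cv2.dilate(d["region"].astype(np.uint8),np.ones((3,3)))>0
        o=m&(hsv[...,1]>115)&((hsv[...,0]<18))
        pts=np.argwhere(o)
        if len(pts)<4: print("few",c,len(pts));continue
        cen=onplane(p,pts.mean(0),.066)
        W=np.array([onplane(p,q,.066)[:2] for q in pts]); u,s,v=np.linalg.svd(W-W.mean(0)); 
        lid=np.array([onplane(p,q,.035)[:2] for q in np.argwhere(d["region"]&~o)],np.float32)
        print(n,d["location"],len(pts),"handle",cen.round(4),"yaw",np.degrees(np.arctan(v[0][1]/v[0][0])).round(1),"lid rect",cv2.minAreaRect(lid))
    for t,z in(("tray",.03),("slab",.03)):
        d=eyes.trace(t,p)[0]; W=np.array([onplane(p,q,z)[:2] for q in np.argwhere(d["region"])],np.float32); print(n,t,cv2.minAreaRect(W))
    if n=="top":
        for rc in((259,210),(250,400),(243,570)): print("edge",onplane(p,np.array(rc)*.64,.33))
    else:
        for rc in((172,380),(342,522)): print("edge",onplane(p,np.array(rc)*.64,.33))
        cv2.imwrite("pics/crop.png",cv2.resize(im[100:290,200:440,::-1],(760,600),interpolation=cv2.INTER_CUBIC))
E
```

```text
side [241.6, 305.1] 73 handle [ 0.6538 -0.0877  0.066 ] yaw 3.2 lid rect ((0.6532825827598572, -0.09084028005599976), (0.09463115781545639, 0.12813252210617065), 89.33906555175781)
side [201.2, 276.2] 67 handle [0.6337 0.1574 0.066 ] yaw 15.5 lid rect ((0.6347392201423645, 0.15084382891654968), (0.12784826755523682, 0.09679461270570755), 4.9767680168151855)
side [221.0, 287.6] 53 handle [0.6365 0.0244 0.066 ] yaw 0.9 lid rect ((0.6377236247062683, 0.02405504696071148), (0.10342855006456375, 0.1325279027223587), 87.32151794433594)
side tray ((0.43629658222198486, -0.36685624718666077), (0.18380968272686005, 0.19130581617355347), 3.182877779006958)Traceback (most recent call last):
  File "<stdin>", line 16, in <module>
IndexError: list index out of range
```

```bash
python3 - <<'E'
from h import *
p=eyes.read_camera("side"); im=p["color"]
for rc in((172,380),(342,522)): print("edge side lower",onplane(p,np.array(rc)*.64,.31+.01))
cv2.imwrite("pics/crop.png",cv2.resize(im[100:290,200:440,::-1],(760,600),interpolation=cv2.INTER_CUBIC))
p=eyes.read_camera("top"); im=p["color"];hsv=cv2.cvtColor(im,cv2.COLOR_RGB2HSV)
for d in eyes.trace("lid_a",p):
    c=onplane(p,d["location"],.05)
    if c[0]<.5: continue
    m=cv2.dilate(d["region"].astype(np.uint8),np.ones((3,3)))>0
    o=m&(hsv[...,1]>115)&(hsv[...,0]<18); pts=np.argwhere(o)
    print(len(pts), onplane(p,pts.mean(0),.066) if len(pts) else c)
for t,z in(("tray",.03),("slab",.03),("jar",.0),("grinder",.0)):
    for d in eyes.trace(t,p)[:1]: W=np.array([onplane(p,q,z)[:2] for q in np.argwhere(d["region"])],np.float32); print(t,cv2.minAreaRect(W))
for rc in((259,210),(250,400),(243,570)): print("edge",onplane(p,np.array(rc)*.64,.33))
for s,yaw in ((1,0),):
  for tilt in (0,20,30,40,50,60):
    for x,y,z in((.645,-.09,.07),(.637,.024,.07),(.634,.155,.07),(.434,-.363,.05)):
        # tool z leaning forward by tilt; y axis along world y
        zz=np.array([np.sin(np.radians(tilt)),0,-np.cos(np.radians(tilt))])
        r=[]
        for yy in((0,1,0),(0,-1,0)):
            xx=np.cross(yy,zz); q=R.from_matrix(np.array([xx,yy,zz]).T).as_quat()
            k=kin.ik([x,y,z],q); r.append(None if k is None else np.round(k,2).tolist())
        print(tilt,x,y,r)
E
```

```text
edge side lower [0.57657033 0.3582847  0.32      ]
edge side lower [ 0.61628018 -0.29475487  0.32      ]
33 [0.63150136 0.02677136 0.066     ]
32 [ 0.64459099 -0.08616455  0.066     ]
35 [0.62478055 0.15359164 0.066     ]
tray ((0.4360722303390503, -0.3529438376426697), (0.18052758276462555, 0.18976394832134247), 3.284426689147949)
slab ((0.6338245272636414, 0.028509080410003662), (0.1923457682132721, 0.35831573605537415), 4.023313999176025)
jar ((0.6663506627082825, 0.4417724311351776), (0.12827588617801666, 0.07872188836336136), 52.783050537109375)
grinder ((0.65995854139328, -0.4637089967727661), (0.09693047404289246, 0.16413457691669464), 32.454952239990234)
edge [0.56607011 0.34598056 0.33      ]
edge [0.59182036 0.01260909 0.33      ]
edge [ 0.6131112  -0.28781552  0.33      ]
0 0.645 -0.09 [[-0.46, 0.55, 0.74, 1.66, -0.4, 1.1, 1.96], [-0.53, 0.59, 0.85, 1.66, -0.48, 1.12, -1.13]]
0 0.637 0.024 [[-0.49, 0.47, 0.52, 1.69, -0.26, 1.06, 1.68], [-0.6, 0.5, 0.67, 1.69, -0.35, 1.07, -1.39]]
0 0.634 0.155 [[-0.55, 0.47, 0.35, 1.64, -0.18, 1.06, 1.42], [-0.7, 0.5, 0.55, 1.65, -0.29, 1.
[... 1467 characters left out ...]
 0.44, -1.15, 2.3, 2.53, 0.27, 2.56]]
50 0.637 0.024 [[-0.14, 0.15, 0.0, 2.37, 2.74, 0.27, -1.27], [0.65, 0.24, -0.8, 2.34, 2.43, 0.34, 2.3]]
50 0.634 0.155 [[-0.68, 0.2, 0.22, 2.31, 2.07, 0.36, -0.86], [-1.11, 0.24, 0.68, 2.33, 2.19, 0.28, 2.1]]
50 0.434 -0.363 [[0.79, 0.26, 0.3, 2.32, -1.54, 0.81, -2.36], [0.79, 0.26, 0.3, 2.32, -1.54, 0.81, 0.78]]
60 0.645 -0.09 [[1.31, 0.61, -1.17, 2.38, 2.92, 0.53, -0.8], [1.31, 0.61, -1.17, 2.38, 2.92, 0.53, 2.34]]
60 0.637 0.024 [None, None]
60 0.634 0.155 [[-0.84, 0.29, 0.35, 2.4, 2.43, 0.6, -1.31], [0.28, 0.4, -0.81, 2.36, 2.32, 0.82, 2.23]]
60 0.434 -0.363 [[1.93, 0.51, -0.81, 2.31, -1.49, 0.61, -2.11], [1.93, 0.51, -0.81, 2.31, -1.49, 0.61, 1.03]]
```

View pics/crop.png

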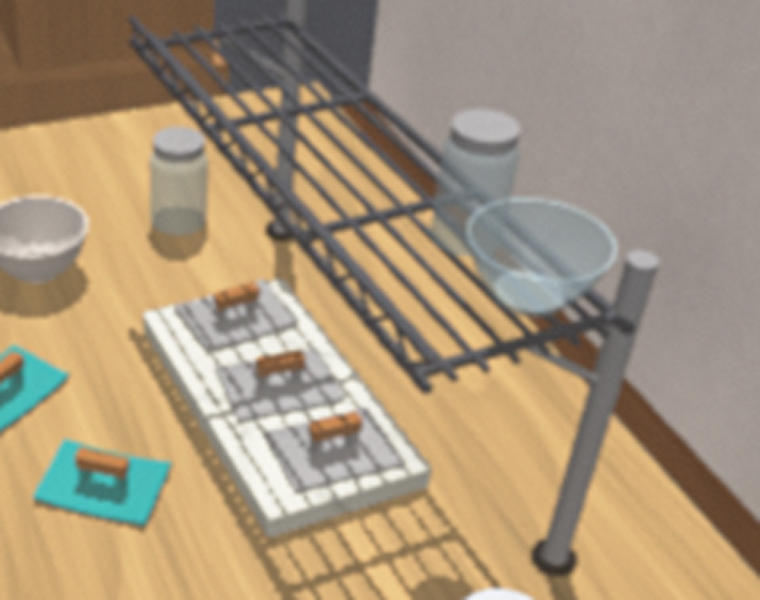

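The crop shows three grey lids on the pale slab, with handles at crop (295,237), (363,280) and (427,335). The turquoise look-alikes are off the slab to the left. The shelf's front edge sits just robot-side of the handles. I'll retract, swing round and press with closed fingers, leaning 30°.

```bash
cat >> h.py <<'E'
L={"A":(.648,-.088,1),"B":(.635,.0255,0),"C":(.631,.154,4)}
def M(tilt,yaw):
    a=np.radians(tilt); zz=np.array([np.sin(a),0,-np.cos(a)]); yy=np.array([0,-1.,0])
    return R.from_euler("z",yaw,degrees=True).as_matrix()@np.array([np.cross(yy,zz),yy,zz]).T
def Q(tilt,yaw): return R.from_matrix(M(tilt,yaw)).as_quat()
def st(s=""):
    o=arm.observe(); print(s,round(o["clock"],2),o["eef_pos"].round(4),o["wrist_force"].round(2),o["qpos"].round(2),round(o["grip_width"],3),round(o["grasp_force"],1)); return o
E
cat > press.py <<'E'
import sys
from h import *
def press(k,first=False):
    x,y,yaw=L[k]; T=M(30,yaw); c=np.array([x,y,0])+R.from_euler("z",yaw,degrees=True).apply([-.050,0,0])
    # lowest corner of tip = TCP + .011 z - .011 x(tool, along the upward side)
    up=T[:,0]*np.sign(T[2,0]); off=T[:,2]*arm.tcp_to_tips-up*.011
    tcp=lambda z: np.array([c[0],c[1],z])-off
    arm.movel(tcp(.10),Q(30,yaw)); 
    arm.movel(tcp(.050),max_speed=.1); z0=st("pre")
    g=arm.movel(tcp(.020),max_speed=.012,guard=2.0); a=st("contact %s"%g)
    g2=arm.movel(np.array(a["eef_pos"])-[0,0,.011],max_speed=.012,guard=8); arm.sleep(.4); b=st("pressed %s"%g2)
    print("RESULT",k,"corner z contact",round((a["eef_pos"]+off)[2],4),"pressed",round((b["eef_pos"]+off)[2],4),"Fz",(b["wrist_force"]-z0["wrist_force"]).round(2))
    p=eyes.read_camera("side"); cv2.imwrite("pics/p%s.png"%k,cv2.resize(p["color"][140:270,240:340,::-1],(600,780*600//800),interpolation=cv2.INTER_CUBIC))
    arm.movel(tcp(.055),max_speed=.1); 
E
python3 - <<'E'
from press import *
arm.close_gripper()
o=arm.observe(); P=o["eef_pos"]
arm.movel([P[0]*.7,P[1]*.7,.33],max_speed=.3); st("retr")
q=arm.observe()["qpos"]; q[0]=0; q[6]=-1.57; arm.set_joints(q); st("swung")
arm.goto([.50,.025,.25],Q(30,0)); st("lean")
press("B")
E
```

```text
retr 2.88 [0.1324 0.4359 0.3296] [0.87 0.26 0.35] [-1.24 -0.12 -0.08  1.76 -0.01  1.5  -0.05] 0.0 0.0
swung 4.8 [0.4554 0.016  0.3294] [ 0.27  0.75 -1.09] [-0.   -0.12 -0.08  1.76 -0.01  1.5  -1.57] -0.0 0.0Traceback (most recent call last):
  File "<stdin>", line 6, in <module>
workcell.IKError: the arm cannot take that pose within its joint ranges
```

```bash
python3 - <<'E'
from h import *
for t in (20,25,30,35):
  for x,z in((.45,.25),(.5,.25),(.5,.15),(.52,.12),(.55,.2),(.55,.12),(.57,.10),(.58,.06),(.635,.07)):
    k=kin.ik([x,.0255,z],Q(t,0)); print(t,x,z,None if k is None else np.round(k,2))
E
```

```text
20 0.45 0.25 None
20 0.5 0.25 [ 0.   -0.25 -0.12  2.07  0.01  0.98 -1.69]
20 0.5 0.15 [ 0.01 -0.16 -0.13  2.2   0.03  0.75 -1.72]
20 0.52 0.12 [ 0.01 -0.07 -0.13  2.19  0.05  0.67 -1.73]
20 0.55 0.2 [ 0.   -0.1  -0.12  2.04  0.04  0.85 -1.71]
20 0.55 0.12 [ 0.   -0.01 -0.12  2.13  0.06  0.67 -1.73]
20 0.57 0.1 [-0.    0.06 -0.12  2.11  0.08  0.63 -1.74]
20 0.58 0.06 [-0.01  0.14 -0.11  2.12  0.11  0.54 -1.77]
20 0.635 0.07 [-0.02  0.23 -0.09  1.98  0.1   0.58 -1.75]
25 0.45 0.25 None
25 0.5 0.25 None
25 0.5 0.15 [ 0.02 -0.21 -0.15  2.27  0.04  0.65 -1.73]
25 0.52 0.12 [ 0.02 -0.12 -0.15  2.26  0.07  0.57 -1.76]
25 0.55 0.2 [ 0.01 -0.15 -0.13  2.11  0.05  0.75 -1.72]
25 0.55 0.12 [ 0.01 -0.05 -0.14  2.2   0.09  0.56 -1.76]
25 0.57 0.1 [ 0.01  0.02 -0.13  2.18  0.11  0.51 -1.78]
25 0.58 0.06 [-0.01  0.1  -0.11  2.19  0.15  0.42 -1.82]
25 0.635 0.07 [-0.02  0.19 -0.09  2.06  0.14  0.46 -1.79]
30 0.45 0.25 None
30 0.5 0.25 None
30 0.5 0.15 [ 0.04 -0.26 -0.17  2.34  0.05  0.54 -1.75]
30 0.52 0.12 [ 0.04 -0.16 -0.18  2.33  0.1   0.45 -1.79]
30 0.55 0.2 [ 0.02 -0.2  -0.14  2.18  0.06  0.64 -1.73]
30 0.55 0.12 [ 0.03 -0.09 -0.17  2.27  0.12  0.45 -1.8 ]
30 0.57 0.1 [ 0.02 -0.02 -0.15  2.25  0.16  0.39 -1.84]
30 0.58 0.06 [-0.01  0.08 -0.12  2.26  0.25  0.3  -1.92]
30 0.635 0.07 [-0.04  0.16 -0.08  2.13  0.21  0.34 -1.86]
35 0.45 0.25 None
35 0.5 0.25 None
35 0.5 0.15 None
35 0.52 0.12 [ 0.09 -0.2  -0.23  2.4   0.13  0.34 -1.83]
35 0.55 0.2 [ 0.04 -0.24 -0.17  2.25  0.07  0.53 -1.76]
35 0.55 0.12 [ 0.08 -0.12 -0.22  2.34  0.17  0.33 -1.86]
35 0.57 0.1 [ 0.08 -0.04 -0.22  2.31  0.27  0.27 -1.94]
35 0.58 0.06 [ 0.05  0.06 -0.19  2.32  0.52  0.18 -2.19]
35 0.635 0.07 [-0.09  0.14 -0.04  2.2   0.36  0.21 -2.02]
```

```bash
sed -i 's/M(30/M(25/;s/Q(30/Q(25/' press.py; python3 - <<'E'
from press import *
arm.goto([.5,.025,.2],Q(15,0)); arm.movel([.51,.025,.14],Q(25,0),max_speed=.2); st("lean")
press("B")
E
```

```text
lean 5.86 [0.5117 0.0252 0.1424] [0.23 0.41 0.92] [ 0.   -0.18 -0.13  2.26  0.06  0.62 -1.74] 0.002 0.0
pre 7.22 [0.5906 0.0256 0.0652] [ 0.11 -0.05  0.38] [ 0.    0.12 -0.12  2.16  0.15  0.43 -1.81] -0.002 0.0
contact True 8.62 [0.5904 0.0255 0.0482] [-1.18  0.21  3.32] [-0.    0.15 -0.12  2.17  0.17  0.4  -1.83] 0.001 2.2
pressed True 9.31 [0.5904 0.0255 0.0482] [-3.13  0.04  6.58] [-0.01  0.15 -0.12  2.17  0.17  0.4  -1.84] -0.0 3.0
RESULT B corner z contact 0.0336 pressed 0.0336 Fz [-3.24  0.1   6.21]
```

```bash
sed -i 's/arm.movel(tcp(.055),max_speed=.1)/arm.movel(tcp(.10),max_speed=.15)/' press.py; python3 - <<'E'
from press import *
P=arm.observe()["eef_pos"]; arm.movel(P+[0,0,.045])
press("A")
E
```

```text
pre 11.75 [ 0.6037 -0.0885  0.065 ] [-0.11  0.75 -0.11] [ 0.18  0.16 -0.04  2.12 -0.14  0.44 -1.3 ] 0.004 0.0
contact True 13.16 [ 0.6034 -0.0888  0.0482] [-0.86 -0.27  5.29] [ 0.18  0.18 -0.04  2.13 -0.15  0.41 -1.29] 0.001 2.2
pressed True 13.84 [ 0.6034 -0.0888  0.0482] [-2.33  0.28  5.73] [ 0.18  0.18 -0.04  2.13 -0.15  0.41 -1.29] 0.004 2.9
RESULT A corner z contact 0.0336 pressed 0.0336 Fz [-2.22 -0.48  5.84]
```

```bash
sed -i 's/guard=8/guard=9/' press.py; python3 - <<'E'
from press import *
press("C")
E
```

```text
pre 16.89 [0.5868 0.1509 0.0649] [ 0.91  0.56 -0.29] [-0.17  0.16 -0.21  2.12  0.35  0.47 -2.15] 0.0 0.0
contact True 18.17 [0.5863 0.1509 0.0508] [-0.24  0.19  1.27] [-0.18  0.18 -0.2   2.13  0.38  0.45 -2.18] -0.001 1.0
pressed True 19.0 [0.586  0.1508 0.0482] [-2.2  -0.83  5.66] [-0.18  0.18 -0.2   2.13  0.38  0.44 -2.18] 0.002 3.1
RESULT C corner z contact 0.0362 pressed 0.0336 Fz [-3.11 -1.39  5.96]
```

View pics/pC.png

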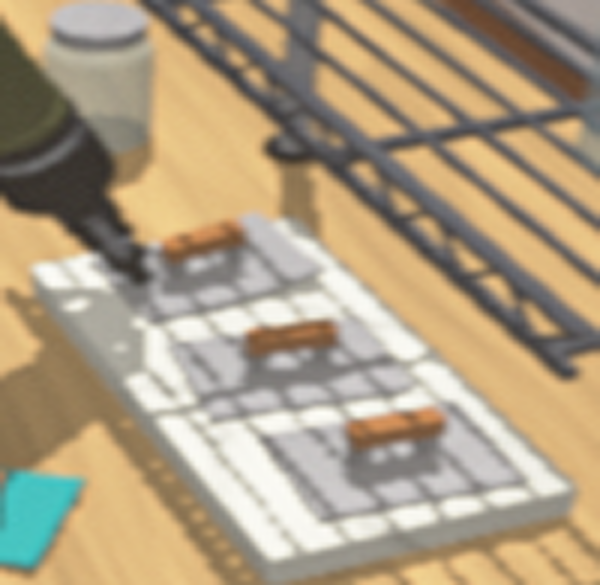

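Pressing C showed travel from 36 to 33.6 mm, and in the picture the rear of the left lid (crop (235,270)) stands up, so C is the bent one. A and B did not give. I'll re-measure C's handle and grasp it.

```bash
python3 - <<'E'
from h import *
arm.movel([.515,.148,.15],Q(25,4),max_speed=.25); arm.release()
p=eyes.read_camera("side"); hsv=cv2.cvtColor(p["color"],cv2.COLOR_RGB2HSV)
x,y,yaw=L["C"]
ds=[d for d in eyes.trace("lid_a",p) if np.linalg.norm(onplane(p,d["location"],.05)[:2]-[x,y])<.05]
for d in ds:
    m=cv2.dilate(d["region"].astype(np.uint8),np.ones((3,3)))>0
    pts=np.argwhere(m&(hsv[...,1]>115)&(hsv[...,0]<18)); c=onplane(p,pts.mean(0),.066); print(len(pts),c.round(4),d["location"])
T=M(30,yaw); g=np.array([x,y,.066]); tcp=g+T[:,2]*.008
print([None if (k:=kin.ik(tcp-T[:,2]*b,Q(30,yaw))) is None else k.round(2) for b in(.08,0)])
arm.movel(tcp-T[:,2]*.075,Q(30,yaw),max_speed=.2); st("pre")
p=eyes.read_camera("side"); cv2.imwrite("pics/g.png",cv2.resize(p["color"][140:270,240:340,::-1],(600,585),interpolation=cv2.INTER_CUBIC))
E
```

```text
64 [0.6337 0.1567 0.066 ] [200.9, 277.7]
[array([-0.13,  0.05, -0.25,  2.12,  0.35,  0.5 , -2.15]), array([-0.17,  0.23, -0.19,  2.08,  0.52,  0.37, -2.3 ])]
pre 21.57 [0.5969 0.1516 0.1235] [-0.84  0.16  0.12] [-0.14  0.06 -0.24  2.12  0.36  0.49 -2.15] 1.006 0.0
```

View pics/g.png

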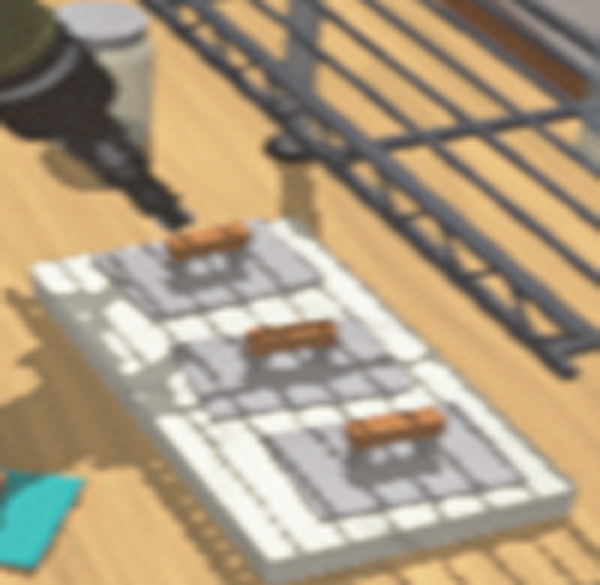

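The lid is level again and handle C is where I expected it, with the open fingers just short of it. I'll advance, grip, lift and draw it out.

```bash
python3 - <<'E'
from h import *
x,y,yaw=.632,.155,4
T=M(30,yaw); tcp=np.array([x,y,.066])+T[:,2]*.008
print(arm.movel(tcp,max_speed=.12,guard=8)); st("at")
arm.close_gripper(60); a=st("grip")
arm.movel(a["eef_pos"]+[0,0,.03],max_speed=.08); st("up")
P=arm.observe()["eef_pos"]
arm.movel([.54,.10,.15],max_speed=.15); o=st("out")
p=eyes.read_camera("side"); cv2.imwrite("pics/l.png",cv2.resize(p["color"][100:370,120:420,::-1],(660,594),interpolation=cv2.INTER_CUBIC))
for t in(30,):
  for yw in(0,-10,-20,-30,-40):
    for X in([.45,-.1,.15],[.47,-.2,.15],[.434,-.36,.15],[.434,-.36,.05]):
      k=kin.ik(X,Q(t,yw)); print(yw,X,None if k is None else k.round(2))
E
```

```text
False
at 22.41 [0.6361 0.1556 0.0597] [0.65 0.2  0.4 ] [-0.18  0.23 -0.19  2.08  0.52  0.37 -2.3 ] 1.002 0.0
grip 23.03 [0.6363 0.1557 0.0596] [-0.93 -0.25  2.66] [-0.18  0.23 -0.19  2.08  0.52  0.37 -2.3 ] 0.201 60.6
up 23.57 [0.6356 0.1552 0.0888] [-0.13 -0.5  -4.02] [-0.14  0.18 -0.23  2.06  0.45  0.43 -2.22] 0.197 59.9
out 24.56 [0.5402 0.1004 0.1498] [ 0.11  1.   -4.77] [-0.07 -0.14 -0.22  2.24  0.16  0.53 -1.92] 0.2 59.9
0 [0.45, -0.1, 0.15] None
0 [0.47, -0.2, 0.15] [ 0.04 -0.23  0.44  2.3  -0.25  0.6  -0.91]
0 [0.434, -0.36, 0.15] [-0.17 -0.04  1.06  2.13 -0.54  0.76 -0.33]
0 [0.434, -0.36, 0.05] [-0.04  0.26  1.01  2.21 -1.05  0.74  0.14]
-10 [0.45, -0.1, 0.15] None
-10 [0.47, -0.2, 0.15] [ 0.14 -0.25  0.27  2.32 -0.11  0.55 -1.25]
-10 [0.434, -0.36, 0.15] [-0.   -0.1   0.82  2.18 -0.4   0.65 -0.65]
-10 [0.434, -0.36, 0.05] [-0.27  0.25  1.2   2.26 -1.09  0.64 -0.02]
-20 [0.45, -0.1, 0.15] None
-20 [0.47, -0.2, 0.15] [ 0.18 -0.25  0.15  2.33  0.08  0.54 -1.64]
-20 [0.434, -0.36, 0.15] [ 0.13 -0.13  0.62  2.21 -0.24  0.57 -0.99]
-20 [0.434, -0.36, 0.05] [-0.32  0.15  1.15  2.3  -0.92  0.45 -0.35]
-30 [0.45, -0.1, 0.15] None
-30 [0.47, -0.2, 0.15] [ 0.22 -0.24  0.04  2.32  0.27  0.57 -2.03]
-30 [0.434, -0.36, 0.15] [ 0.2  -0.14  0.47  2.23 -0.04  0.52 -1.38]
-30 [0.434, -0.36, 0.05] [ 0.2   0.06  0.51  2.31 -0.43  0.29 -1.01]
-40 [0.45, -0.1, 0.15] [ 0.16 -0.29 -0.25  2.35  0.44  0.74 -2.64]
-40 [0.47, -0.2, 0.15] [ 0.24 -0.21 -0.05  2.3   0.41  0.63 -2.37]
-40 [0.434, -0.36, 0.15] [ 0.29 -0.13  0.32  2.23  0.17  0.52 -1.78]
-40 [0.434, -0.36, 0.05] [ 0.5   0.05  0.13  2.31  0.12  0.26 -1.76]
```

View pics/l.png

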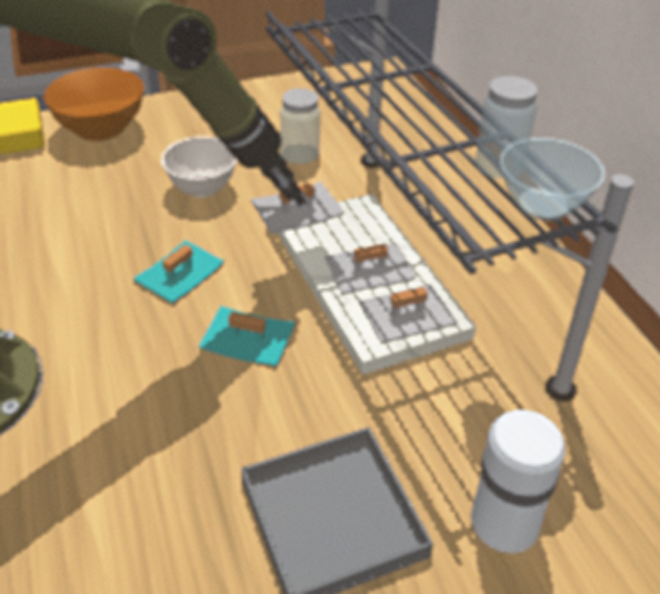

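The lid is held level by its handle at about crop (205,295), clear of the slab, and the other two lids lie undisturbed. Next I carry it to the tray.

```bash
python3 - <<'E'
from h import *
yw=-8
arm.movel([.51,-.20,.15],Q(30,yw),max_speed=.12); st("mid")
d=M(0,yw)[:,0]; d=np.array([np.cos(np.radians(yw)),np.sin(np.radians(yw)),0])
t=np.array([.436,-.359,0])+.003*d
arm.movel(t+[0,0,.15],max_speed=.12); st("over")
arm.movel(t+[0,0,.085],max_speed=.08); st("low")
p=eyes.read_camera("side"); cv2.imwrite("pics/o.png",cv2.resize(p["color"][200:384,160:360,::-1],(652,600),interpolation=cv2.INTER_CUBIC))
E
```

```text
mid 27.27 [ 0.51   -0.1996  0.1499] [-0.05  0.07 -3.81] [ 0.07 -0.16  0.32  2.25 -0.16  0.54 -1.2 ] 0.199 59.9
over 28.88 [ 0.4393 -0.3587  0.1499] [-0.47 -0.1  -4.16] [ 0.14 -0.06  0.69  2.16 -0.47  0.67 -0.56] 0.198 59.9
low 29.84 [ 0.4393 -0.3598  0.0855] [ 0.47  0.66 -4.54] [ 0.15  0.07  0.71  2.22 -0.73  0.58 -0.3 ] 0.197 59.9
```

View pics/o.png

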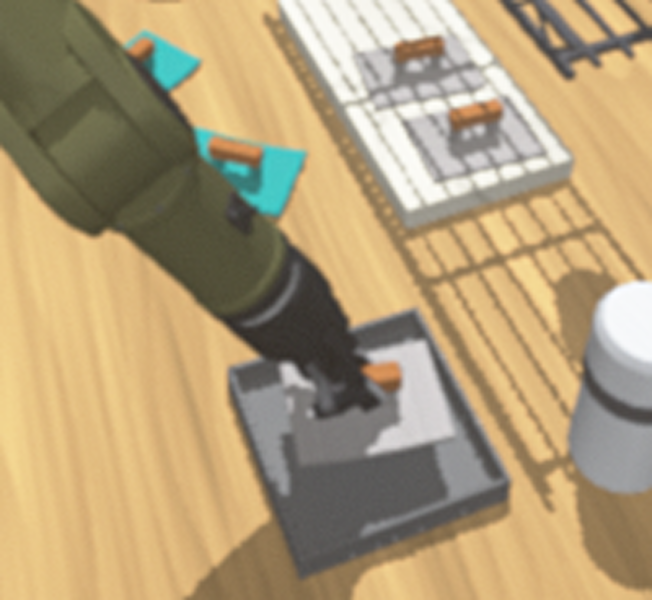

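```bash
python3 - <<'E'
from h import *
p=eyes.read_camera("side"); print("corner",onplane(p,[334,298.7],.06),"expect .4916,-.412")
P=arm.observe()["eef_pos"]
arm.movel([P[0],P[1],.045],max_speed=.06); b=st("pre")
g=arm.movel([P[0],P[1],.030],max_speed=.012,guard=2.5); arm.sleep(.3); st("touch %s"%g)
p=eyes.read_camera("top"); cv2.imwrite("pics/d.png",cv2.resize(p["color"][180:280,300:430,::-1],(780,600),interpolation=cv2.INTER_CUBIC))
E
```

```text
corner [ 0.4926188  -0.41158575  0.06      ] expect .4916,-.412
pre 30.76 [ 0.4396 -0.3601  0.0454] [ 0.37 -0.2  -4.51] [ 0.19  0.16  0.68  2.24 -0.93  0.55 -0.1 ] 0.196 59.9
touch True 31.91 [ 0.4393 -0.3598  0.0346] [-0.87  0.37  5.66] [ 0.21  0.19  0.67  2.24 -0.99  0.55 -0.05] 0.199 61.0
```

View pics/d.png

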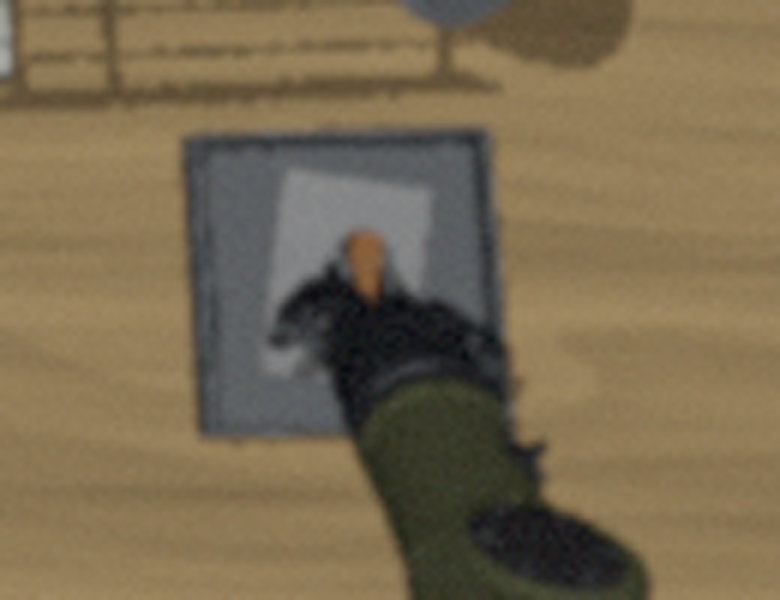

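The lid is on the tray floor near the middle (crop centre about (275,350), tray centre (285,345)). I'll let go and back out along the tool axis.

```bash
python3 - <<'E'
from h import *
arm.release(); arm.sleep(.2); P=arm.observe()["eef_pos"]
T=M(30,-8)
try: arm.movel(P-T[:,2]*.06,max_speed=.06)
except arm.IKError: print("alt"); arm.movel(P+[0,0,.06],max_speed=.06)
P=arm.observe()["eef_pos"]
try: arm.movel(P+[0,0,.10],max_speed=.15)
except arm.IKError: print("stay")
arm.sleep(.5); st("clear")
p=eyes.read_camera("side"); cv2.imwrite("pics/e.png",cv2.resize(p["color"][120:384,120:420,::-1],(680,598),interpolation=cv2.INTER_CUBIC))
E
```

```text
clear 35.29 [ 0.4082 -0.354   0.1843] [ 0.29  0.6  -0.31] [ 0.19 -0.18  0.65  2.17 -0.33  0.75 -0.66] 1.0 0.0
```

View pics/e.png

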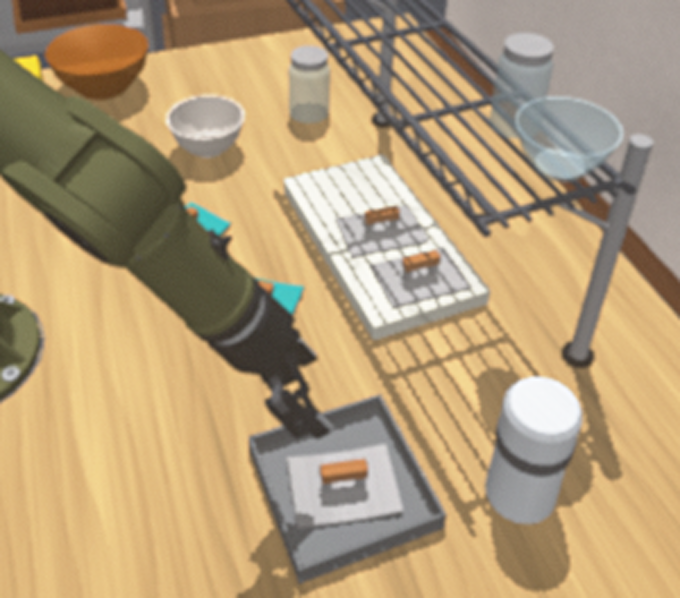

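The lid lies level, handle up, in the middle of the tray (crop (485,345)). The gripper is clear, and the other two lids, bowl, jar and grinder are in place.

```bash
python3 -c "
from workcell import arm
print(arm.hand_in())"
```

```text
the job is handed in; nothing more can be done
None
```

The bent lid was the left one: it rocked when pressed, and it now lies level, handle up and released in the middle of the tray; the other two lids, bowl, jar and grinder look unmoved, and the job is handed in (no verdict was returned).

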